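Lock down the saw's belt-tensioner plunger with its keeper

ROBOT

A 6-joint arm with a two-finger parallel gripper is mounted at the origin on the work surface. World frame = base frame: x ahead of the robot, y to its left, z up, the work surface at z = 0. Lengths are in mm, angles in rad, forces in N, time in s.
With the tool pointing down it reaches from about 275 to 825 mm from the base axis. Payload 4.9 kg.
Tool frame: the origin (TCP) lies at the very end of the fingers, on their centre line; the grasp point (between the pads) lies 19 mm behind it; z points along the fingers, y is the line along which they close (so a half turn about z gives the same grasp; the last joint's range is limited). The gripper opens to 85 mm and grips with 20 to 120 N. Pads are 22 mm wide; open, the fingers measure 114 mm over their backs; the gripper's body (76 mm by 85 mm) begins 54 mm behind the grasp point. The pads swing forward as they close: fully open they stand 13 mm farther back than shut.
Start: joints at [1.049, 0.326, -0.193, 1.052, 0, 1.437], TCP at [207.98, 509.179, 231.281] pointing down, gripper open.
Joint ranges: [-2.65, 2.65], [-0.97, 1.79], [-1.3, 1.35], [-1.93, 2.1], [-1.47, 1.37], [-3.14, 3.14]. Speed limits (rad/s): [2.57, 2.57, 3.14, 3.14, 3.14, 3.14].

INTERFACE

Orientations are given as [roll, pitch, yaw] about the fixed x, y, z axes, in that order (R = Rz(yaw) Ry(pitch) Rx(roll)).
In Python, from bench import bot, solve_ik, imaging gives the robot as it stands. Calls block until the motion is done:
- bot.move_ptp(position, orientation): joint-space move of the TCP to a pose.
- bot.movel(position, rot=None, max_speed=150, threshold=None): straight line of the TCP; rot=None keeps the orientation; max_speed is the mean speed in mm/s. With threshold (N) it stops when the force on the tool has changed by that much, and returns True; else False.
- bot.move_j(angles): joint-space move.
- bot.grip(opening, effort=None): opening from 0.0 (shut) to 1.0 (fully open); effort is the grip in N (None keeps the last); returns when the fingers have stopped.
- bot.dwell(seconds).
- solve_ik(position, orientation): joint angles nearest the present ones, or None.
- bot.get_state(): the state.
- imaging.capture(name): name is "scene" or "top"; returns the picture (384x512x3 uint8, blue, green, red); there is no depth.
- imaging.camera_model(name): a dict with "K" (3x3 intrinsics, pixels), "k1" (the pictures are not rectified: a ray, as slopes to the right and down, at radius r is drawn at 1 + k1 r^2 times it, then the intrinsics apply), "position" and "rotation" of the camera in the world. Camera axes: x right, y up, looking along -z (the intrinsics and any distortion apply to the point x, -y, -z); pixel columns grow to the right and rows downward; lengths in mm; the calibration is good to about 2 mm. A picture is of the moment at which its call begins. camera_model takes no time and is no camera call.
A pose or a line that the arm cannot do raises bot.IKError and nothing moves.
- bot.sign_off(): hands the job in; it is judged then, once.
The state is a dict: "t": time; "qpos": joint angles; "joint_velocities": joint speeds; "effort": joint torques, N m; "tcp_pos": TCP position; "orientation": TCP orientation; "contact_force": force on the tool from outside, world axes, zero at the start; "wrist_torque": the same for the moment, N m; "opening": opening from 0.0 (shut) to 1.0 (fully open); "gripper_force": force on a finger pad.
Only numpy, scipy, OpenCV 4.12 (cv2) and the standard library are available. Lean on these libraries where they do the work, as an engineer would, in place of code of your own. Each camera call takes 0.05 s, during which the arm holds its last target. There are 200 camera calls.

TASK

Lock the saw's belt tensioner for a belt change: take the steel keeper by its upright fin, use it to push the long spring plunger down into its housing in front of the hooked catch, and while holding it down slide the keeper under both hooks until it is felt to meet the stop, then let it rise behind the hook teeth and let go, so that it alone keeps the plunger in. Use gentle force throughout, never ramming the plunger's bottom or the stop, and leave the jar and the wrench where they are.

Things in the scene. Friction and masses are not known exactly. Their poses are not given: they have to be found in the camera images.
- housing: Belt tensioner fixed to the bench: grey steel block 170 mm (x) by 92 mm (y), deck 40 mm above the bench, on a 190 x 110 mm foot. Origin on the bench, on the middle line; x is the direction in which the keeper slides home, z up. On the deck are the plunger head and, either side of the middle line, the two hooked steel cheeks of the catch.
- plunger_front (a point): Fixed point 60 mm above the bench, at x = -49 mm of the housing on the middle line: top of the plunger's head when out, where the keeper's centre can press with its tabs clear in front of the catch. The head is a flat steel bar 122 x 22 mm, from x = -76 to +46 mm of the housing. Axes as the housing.
- plunger (a joint): How far the plunger is in, m: 0 out, 0.019 hard at its bottom (top 41 mm above bench). Spring: 6 N at 0, rising 0.4 N per mm to 13.6 N at the bottom. The keeper's tabs pass under the catch's teeth when it is in by more than 13 mm; 15 to 17 mm is a good depth to slide at. Once the keeper is up under the roofs behind the teeth it stays at 9 mm.
- catch_mean (a point): Housing's x = 0, 59 mm up: underside of the catch's roofs (tops at 66 mm; 41 mm gap between them, walls 64 mm apart). Catch is rigid but clamped up to 18 mm either way along x, unmeasured: feel for it (5 to 10 N is plenty). Keeper centre at the stop: x = -18 to +18 mm. Teeth: underside 55 mm up, 8 mm long, front faces 17 mm before that centre; behind them the 14 mm tabs have 2 mm play.
- keeper_grip (a point): Loose dark steel keeper, 0.14 to 0.24 kg: plate 56 (x) by 34 (y) by 8 mm; at mid length a tab 14 mm long in x sticks out 12 mm on each y side (58 mm over tabs); upright central fin 14 mm thick in x, 30 mm wide in y, 8 to 58 mm above the underside. Same after a half turn. This point is in the fin on the plate's centre, 36 mm above its underside; z up.
- keeper: The same keeper; origin at the centre of its underside.
- jar_mid (a point): Screw jar, 72 mm diameter, 120 mm tall, loose bystander; point at its middle.
- wrench_grip (a point): Open wrench lying on the bench, loose bystander; point in its handle.
There are look-alikes about, which are no part of the job. There is more than one size of the keeper; the job needs the middle-sized.

How it is judged (in metres and radians):
On the way:
1. the keeper pushes the plunger in by more than 12.5 mm, with its centre still more than 24 mm short of the housing's origin (value of joint plunger above 0.0125 m and contact force between keeper and housing above 3 N and x of keeper in the frame of housing below -0.024 m), for 0.1 s.
At the end, for the whole second after the job is handed in: Keeper released, at rest, level within 0.1 rad, behind both teeth up under the roofs: underside 48.5-53 mm above the bench, centre within 5 mm of the middle line and -21.5 to +20.5 mm from the housing's origin along x, bearing over 3 N, keeping the plunger in by 7.5 to 10.8 mm (value of joint plunger between 0.0075 and 0.0108 m and x of keeper in the frame of housing between -0.0215 and 0.0205 m and y of keeper in the frame of housing between -0.005 and 0.005 m and z of keeper in the frame of housing between 0.0485 and 0.053 m and angle between keeper's own z axis and vertical below 0.1 rad and contact force between keeper and housing above 3 N and linear speed of keeper below 0.02 m/s); the robot touches nothing.
It fails at once if the keeper's contact forces on the plunger, housing and catch together exceed 50 N (just seated, they are about 20 N) (contact force between keeper and housing above 50 N).
It fails at once if the keeper, with the plunger pushed in by more than 11.5 mm, is pushed against the catch (its stops, teeth or walls) with more than 15 N (value of joint plunger above 0.0115 m and contact force between keeper and catch above 15 N).
It fails at once if the fingers push on the tensioner with more than 15 N (contact force between the fingers and housing above 15 N).
It fails at once if the jar is moved by more than 20 mm (distance of jar_mid from where it was at the start of the episode above 0.02 m).
It fails at once if the wrench is moved by more than 20 mm (distance of wrench_grip from where it was at the start of the episode above 0.02 m).
It also fails if it takes over 54 s, if anything falls off the work surface, if the arm or the gripper's body presses on something with over 40 N, if the wrist force passes 120 N, or if a joint passes its speed limit or range.

## Working session

There is one attempt and no reset: what is moved stays moved. The work goes in short steps, each a Python script; the robot and the scene stay as the last script left them, time stands still between calls to the robot, and variables do not carry over. Pictures are saved under pics/ and viewed, at most 10 in all, crops included, and the job is handed in when it is done.

```bash
mkdir -p pics; cat > h.py <<'E'
import numpy as np, cv2
from bench import bot, solve_ik, imaging
def ray(cam,u,v):
    m=imaging.camera_model(cam);K=np.array(m["K"],float)
    x,y=(u-K[0,2])/K[0,0],(v-K[1,2])/K[1,1]
    p=cv2.undistortPoints(np.array([[[u,v]]],float),K,np.array([m["k1"],0,0,0,0.]))[0,0]
    return np.array(m["position"],float),np.array(m["rotation"],float)@np.array([p[0],-p[1],-1])
def at(cam,u,v,z):
    o,d=ray(cam,u,v); return o+d*(z-o[2])/d[2]
def proj(cam,P):
    m=imaging.camera_model(cam);R=np.array(m["rotation"],float)
    c=R.T@(np.array(P,float)-np.array(m["position"],float)); x,y=c[0]/-c[2],-c[1]/-c[2]
    s=1+m["k1"]*(x*x+y*y);K=np.array(m["K"]);return K[0,0]*x*s+K[0,2],K[1,1]*y*s+K[1,2]
E
python3 - <<'E'
from h import *
for n in("top","scene"):
    im=imaging.capture(n);cv2.imwrite(f"pics/{n}0.png",im);cv2.imwrite(f"pics/{n}0v.png",cv2.resize(im,(800,600),interpolation=cv2.INTER_CUBIC));m=imaging.camera_model(n);print(n,m)
print(bot.get_state())
E
```

```text
top {'K': array([[380.08054526,   0.        , 257.92375068],
       [  0.        , 380.08054526, 192.59220942],
       [  0.        ,   0.        ,   1.        ]]), 'k1': 0.0021973379975000775, 'position': array([386.74610356,  20.27840962, 965.62336102]), 'rotation': array([ 0.19639943,  0.00506236, -1.56078721])}
scene {'K': array([[367.84693019,   0.        , 262.1524756 ],
       [  0.        , 367.84693019, 191.03215518],
       [  0.        ,   0.        ,   1.        ]]), 'k1': 0.04102460411911079, 'position': array([1085.57540341, -178.94175243,  579.6519249 ]), 'rotation': array([ 0.82411689, -0.01067487,  1.21647939])}
{'t': 0.1, 'qpos': array([ 1.04877980e+00,  3.26870449e-01, -1.93490616e-01,  1.05199249e+00,
       -1.89064229e-05,  1.43658466e+00]), 'joint_velocities': array([ 1.36156585e-03, -2.39172819e-03,  2.37006825e-03, -6.73504189e-06,
       -5.63623057e-04,  6.78374108e-05]), 'effort': array([ 5.23173840e-04, -4.44239080e+01,  2.63038069e+01,  7.91705155e-03,
       -1.67939629e-04,  6.78621575e-06]), 'tcp_pos': array([207.72438717, 508.70068093, 230.57720491]), 'orientation': array([-3.14004689e+00, -1.89635486e-04,  2.75378766e+00]), 'contact_force': array([ 0.23773192,  0.0836437 , -0.01445034]), 'wrist_torque': array([-0.00565637,  0.04660586,  0.05422906]), 'gripper_force': 0.0, 'opening': 0.9988336386807319}
```

View pics/top0v.png

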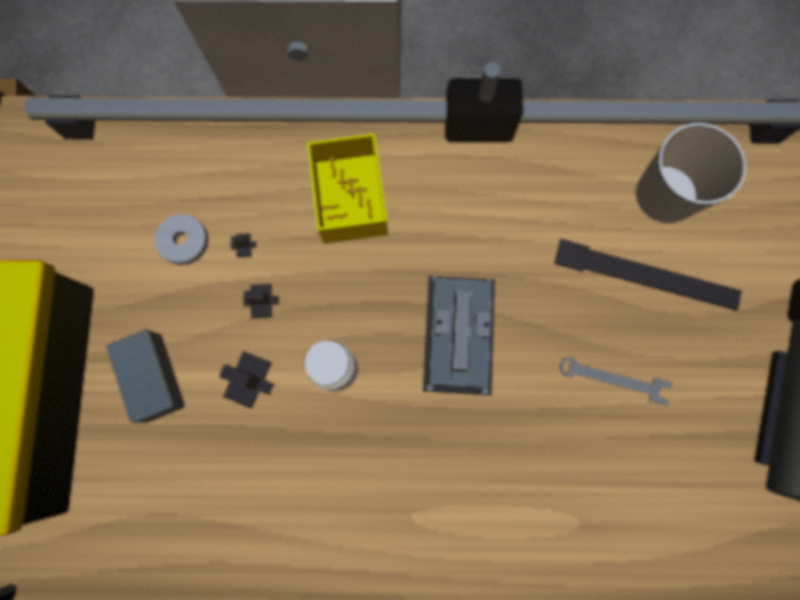

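View pics/scene0v.png

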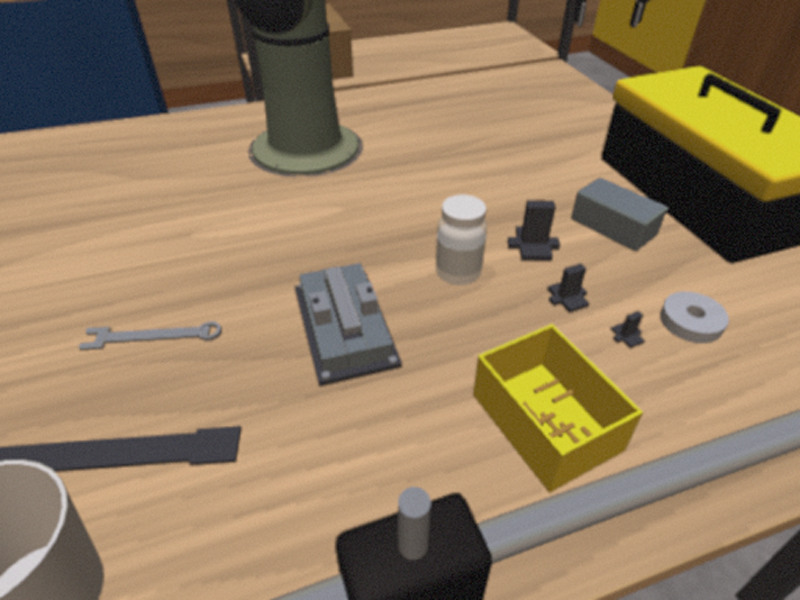

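The top view (800×600 scale) shows three keepers at (243,244), (261,300) and (247,379). The middle-sized one is at (261,300). The housing is at (460,335), with the head's long end towards the robot, so housing +x is roughly world +x. The jar is at (330,365) and the wrench at (615,380). I'll enlarge the housing and keeper.

```bash
sed -i '1i from scipy.spatial.transform import Rotation as Ro' h.py; sed -i 's/np.array(m\["rotation"\],float)/Ro.from_euler("xyz",m["rotation"]).as_matrix()/' h.py
python3 - <<'E'
from h import *
t=cv2.imread("pics/top0.png")
a=cv2.resize(t[170:260,265:325],(400,600),interpolation=cv2.INTER_CUBIC)  # x6.667
b=cv2.resize(t[150:275,140:200+0],(288,600),interpolation=cv2.INTER_CUBIC) # x4.8
cv2.imwrite("pics/c1.png",np.hstack([a,b]))
s=800/512
for n,u,v,z in(("keeper?",261,300,8),("big",247,379,8),("small",243,244,8),("f1",432,277,0),("f2",494,278,0),("f3",424,390,0),("f4",491,394,0),("jar",330,365,120)): print(n,at("top",u/s,v/s,z).round(1))
for n,u,v,z in(("keeper",570,300,4),("jar",460,275,0)):print("scene",n,at("scene",u/s,v/s,z).round(1))
E
```

```text
keeper? [576.7 260.8   8. ]
big [447.3 276.    8. ]
small [672.2 296.5   8. ]
f1 [620.  -20.9   0. ]
f2 [ 619.2 -124.4    0. ]
f3 [433.   -8.2   0. ]
f4 [ 427.7 -115.8    0. ]
jar [461.1 129.1 120. ]
scene keeper [586.7 263.9   4. ]
scene jar [476.1 136.7   0. ]
```

View pics/c1.png

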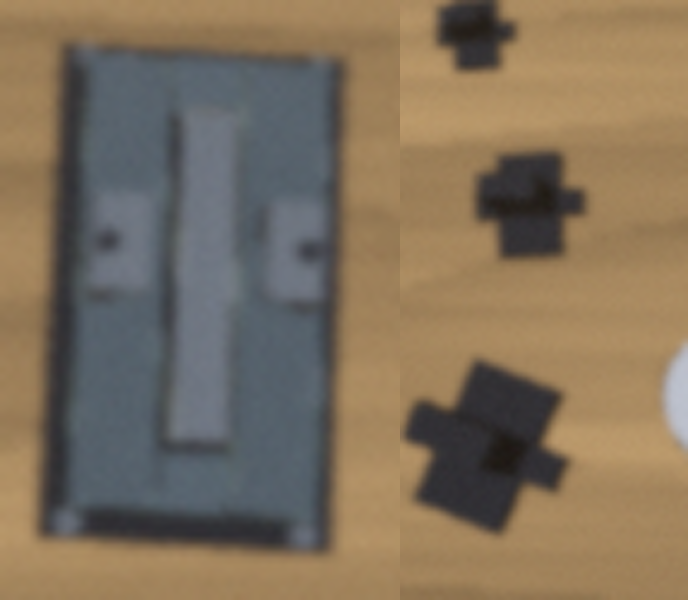

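The crop shows the head bar with corners at about (180,112), (238,115), (167,440) and (228,445). The middle keeper's plate corners are at about (498,155), (562,153), (564,256) and (501,258).

```bash
python3 - <<'E'
from h import *
A=lambda p,z:at("top",265+p[0]/6.667-.4,170+p[1]/6.667-.4,z)
B=lambda p,z:at("top",140+(p[0]-400)/4.8-.4,150+p[1]/4.8-.4,z)
def rep(n,c):  # c: top-left, top-right, bottom-right, bottom-left
    c=np.array(c);f=(c[0]+c[1])/2;r=(c[2]+c[3])/2;d=f-r
    print(n,c.mean(0).round(1),"len",np.hypot(*d[:2]).round(1),"wid",np.linalg.norm(((c[0]+c[3])-(c[1]+c[2]))/2).round(1),"yaw",np.arctan2(d[1],d[0]).round(4)); return c.mean(0),np.arctan2(d[1],d[0])
h,y=rep("head",[A(p,60) for p in((180,112),(238,115),(228,445),(167,440))])
rep("foot",[A(p,6) for p in((66,45),(343,60),(328,550),(40,535))])
k,ky=rep("keeper",[B(p,8) for p in((498,155),(562,153),(564,256),(501,258))])
o=h+15*np.array([np.cos(y),np.sin(y),0]);print("housing",o)
for n,yy in(("h",y),): print("roofs L/R", A((120,245),66).round(1),A((297,252),66).round(1))
# overlay in the scene view
s=cv2.resize(cv2.imread("pics/scene0.png"),None,fx=4,fy=4,interpolation=cv2.INTER_CUBIC)
def box(o,y,x0,x1,w,z,col):
    R=np.array([[np.cos(y),-np.sin(y)],[np.sin(y),np.cos(y)]])
    P=[proj("scene",[*(o[:2]+R@q),z]) for q in((x0,-w),(x1,-w),(x1,w),(x0,w))]
    cv2.polylines(s,[((np.array(P)+.5)*4).astype(int)],True,col,1)
box(o,y,-76,46,11,60,(0,0,255));box(o,y,-85,85,46,40,(0,255,0));box(o,y,-95,95,55,0,(255,255,0))
box(k,ky,-28,28,17,8,(0,0,255));box(k,ky,-7,7,15,58,(0,255,0));box(k,ky,-7,7,29,8,(0,255,255))
cv2.imwrite("pics/ov.png",np.hstack([s[620:1020,730:1050],s[620:1020,1380:1700-0-0]]))
E
```

```text
head [522.6 -63.2  60. ] len 120.0 wid 21.5 yaw -0.0436
foot [524.1 -64.7   6. ] len 188.9 wid 107.8 yaw -0.0498
keeper [575.7 261.    8. ] len 56.4 wid 34.0 yaw 0.0805
housing [537.57765452 -63.83619804  60.        ]
roofs L/R [532.6 -32.8  66. ] [530.7 -96.3  66. ]
```

View pics/ov.png

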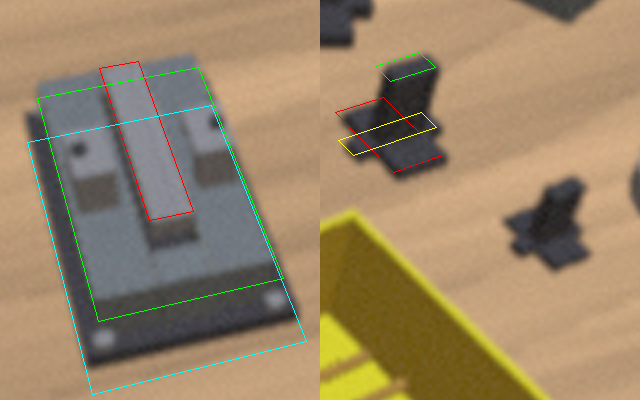

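The lengths fit: head 120×21.5 mm, foot 189×108 mm and keeper 56×34 mm. The origin sits 15 mm past the block centre, and the cheeks are then at about -6 mm, within ±18 mm. The overlay agrees with the keeper in the scene view. Next I grasp it by the fin, closing along its x.

```bash
python3 - <<'E'
from h import *
k=np.array([575.7,261.0]);y=0.08
H=np.array([537.5,-64.6]);yh=-0.046
for s in(1,-1):
    print(s,[None if q is None else np.round(q,2) for q in(solve_ik([*k,150],[np.pi,0,y+s*np.pi/2]),solve_ik([*H,150],[np.pi,0,yh+s*np.pi/2]))])
s=1
bot.grip(0.6,60)
bot.move_ptp([*k,120],[np.pi,0,y+s*np.pi/2])
print(bot.movel([*k,19],max_speed=100,threshold=6))
bot.grip(0.0,60)
st=bot.get_state();print(st["t"],st["opening"],st["gripper_force"],st["tcp_pos"],st["contact_force"])
bot.movel([*k,140],max_speed=120)
c=H-49*np.array([np.cos(yh),np.sin(yh)])
bot.move_ptp([*c,140],[np.pi,0,yh+s*np.pi/2])
bot.movel([*c,60+19+15],max_speed=80,threshold=5)
st=bot.get_state();print(st["t"],st["opening"],st["gripper_force"],st["tcp_pos"],st["orientation"],st["contact_force"])
t=imaging.capture("top");cv2.imwrite("pics/top1.png",t);sc=imaging.capture("scene");cv2.imwrite("pics/scene1.png",sc)
p=np.array(proj("scene",[*c,80])).astype(int);print(p)
a=sc[p[1]-45:p[1]+45,max(0,p[0]-45):p[0]+45];b=t[170:260,255:345]
cv2.imwrite("pics/c2.png",np.hstack([cv2.resize(a,(400,400),interpolation=2),cv2.resize(b,(400,400),interpolation=2)]))
E
```

```text
1 [array([ 0.31,  0.54, -0.08,  0.95,  0.  ,  1.8 ]), array([-0.26,  0.38, -0.34,  0.85,  0.  ,  1.36])]
-1 [array([ 0.31,  0.54, -0.08,  0.95,  0.  , -1.34]), array([-0.26,  0.38, -0.34,  0.85,  0.  , -1.78])]
False
3.7917 0.15653379917365212 59.14971470832825 [576.34642486 261.16343335  19.72288142] [-0.82596639 -0.38733216  3.20012343]
6.9417 0.15715164741610171 58.380730748176575 [488.82896397 -62.2435157   94.1477161 ] [3.14141088e+00 5.01992955e-05 1.52515280e+00] [-0.15260464  0.03207093 -2.07764055]
[213 171]
```

View pics/c2.png

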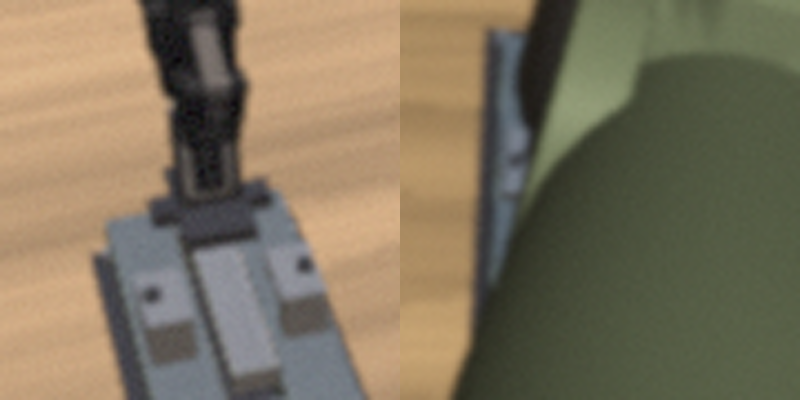

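The keeper is held level over the head's front. In the scene crop its plate front corners are at about (185,240) and (257,238), and its tab ends at about (150,215) and (270,190). The head's near top corners are at about (233,378) and (280,368). I'll check the lateral alignment within this one picture.

```bash
python3 - <<'E'
from h import *
H=np.array([537.5,-64.6]);yh=-0.046
s=cv2.resize(cv2.imread("pics/scene1.png")[126:226,168:268],(800,800),interpolation=2)
R=np.array([[np.cos(yh),-np.sin(yh)],[np.sin(yh),np.cos(yh)]])
def box(o,x0,x1,w,z,col):
    P=[proj("scene",[*(o+R@q),z]) for q in((x0,-w),(x1,-w),(x1,w),(x0,w))]
    cv2.polylines(s,[((np.array(P)+.5-[168,126])*8).astype(int)],True,col,1)
box(H,-76,46,11,60,(0,0,255))
k=np.array([488.8,-62.2])
box(k,-28,28,17,74.4,(0,255,0));box(k,-7,7,29,74.4,(0,255,255));box(k,-28,28,17,82.4,(0,255,0))
for x in(-25,13): 
  for a,b in((-32,-20.5),(20.5,32)):
    P=[proj("scene",[*(H+R@q),66]) for q in((x,a),(x,b))];P=((np.array(P)+.5-[168,126])*8).astype(int);cv2.line(s,tuple(map(int,P[0])),tuple(map(int,P[1])),(255,0,255),1)
cv2.imwrite("pics/ov2.png",s[200:800,150:750])
E
```

```text
(no output)
```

View pics/ov2.png

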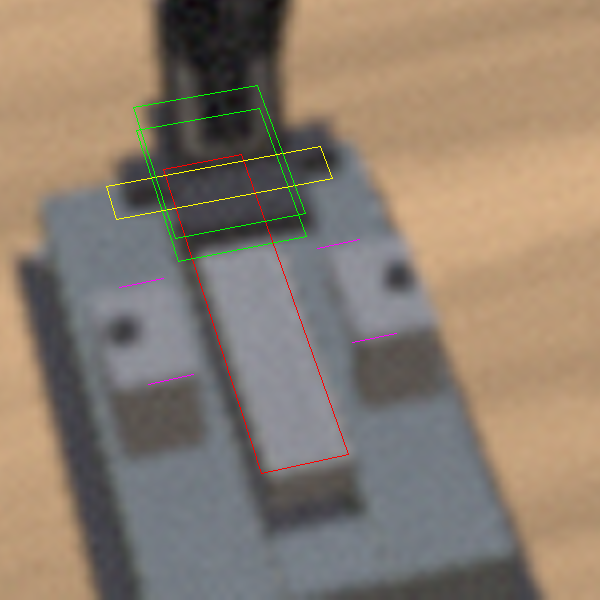

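```bash
python3 - <<'E'
from h import *
H=np.array([537.5,-64.6]);yh=-0.046
R=np.array([[np.cos(yh),-np.sin(yh)],[np.sin(yh),np.cos(yh)]])
c=H+R@np.array([-49,-1.])
bot.movel([*c,92],max_speed=40)
print(bot.movel([*c,70],max_speed=20,threshold=4))
st=bot.get_state();print(st["t"],st["opening"],st["tcp_pos"],st["orientation"],st["contact_force"])
sc=imaging.capture("scene");cv2.imwrite("pics/scene2.png",sc)
s=cv2.resize(sc[126:226,168:268],(1000,1000),interpolation=2)
def box(o,x0,x1,w,z,col):
    P=[proj("scene",[*(o+R@q),z]) for q in((x0,-w),(x1,-w),(x1,w),(x0,w))]
    cv2.polylines(s,[((np.array(P)+.5-[168,126])*10).astype(int)],True,col,1)
box(H+R@[2,1.],-76,46,11,60,(0,0,255))
k=st["tcp_pos"][:2]
box(k+R@[2,1.],-28,28,17,60,(0,255,0));box(k+R@[2,1.],-7,7,29,60,(0,255,255))
cv2.imwrite("pics/ov3.png",s[250:850,200:800])
E
```

```text
True
8.0083 0.15959326578914582 [488.41927749 -63.30075353  77.96558929] [-3.14125482e+00 -1.34924780e-04  1.52479147e+00] [ 1.10602441 -0.59165378  2.6918988 ]
```

View pics/ov3.png

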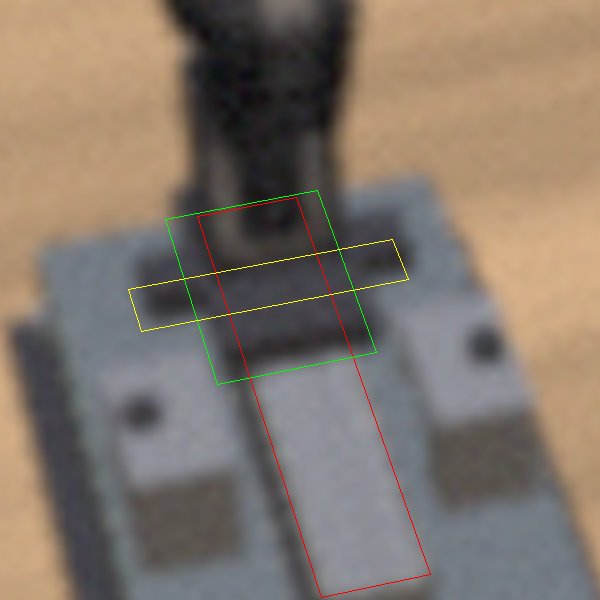

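It touched down at TCP z≈78 (79.7 expected), and the scene crop shows the keeper centred on the head to within about 1 mm. Next I press to about 16 mm, checking the force as it goes.

```bash
python3 - <<'E'
from h import *
H=np.array([537.5,-64.6]);yh=-0.046
R=np.array([[np.cos(yh),-np.sin(yh)],[np.sin(yh),np.cos(yh)]])
P=lambda x,y:H+R@np.array([x,y])
def rep(n):
    s=bot.get_state();h=R.T@(s["tcp_pos"][:2]-H);print(n,round(s["t"],2),"hxy",h.round(2),"z",s["tcp_pos"][2].round(2),"F",s["contact_force"].round(2),"rp",s["orientation"][:2].round(4),"T",s["wrist_torque"].round(2))
rep("now")
for z in(72,67,64):
    print(bot.movel([*P(-49,-1),z],max_speed=12,threshold=9));bot.dwell(.15);rep(z)
E
```

```text
now 8.06 hxy [-49.06  -1.  ] z 78.1 F [ 0.94 -0.62  3.29] rp [-3.1413e+00 -1.0000e-04] T [-0.05 -0.21  0.05]
False
72 8.84 hxy [-49.07  -1.  ] z 72.01 F [-0.5   0.19  5.68] rp [-3.1394e+00 -4.0000e-04] T [ 0.04 -0.08 -0.03]
False
67 9.56 hxy [-49.08  -0.98] z 67.17 F [-1.09  0.34  7.66] rp [-3.1395e+00 -4.0000e-04] T [0.07 0.07 0.03]
False
64 10.11 hxy [-49.05  -1.01] z 64.31 F [-1.31  0.41  9.02] rp [-3.1396e+00 -3.0000e-04] T [-0.01  0.16 -0.04]
```

```bash
cat >> h.py <<'E'
H=np.array([537.5,-64.6]);yh=-0.046
R=np.array([[np.cos(yh),-np.sin(yh)],[np.sin(yh),np.cos(yh)]])
P=lambda x,y:H+R@np.array([x,y])
def rep(n):
    s=bot.get_state();h=R.T@(s["tcp_pos"][:2]-H);f=s["contact_force"];f=[*(R.T@f[:2]),f[2]]
    print(n,round(s["t"],2),"hxy",h.round(2),"z",s["tcp_pos"][2].round(2),"Fh",np.round(f,2),"T",s["wrist_torque"].round(2),"op",round(s["opening"],3))
    return h
E
python3 - <<'E'
from h import *
print(bot.movel([*P(-49,-1),62],max_speed=8,threshold=4));bot.dwell(.2);rep("deep")
print(bot.movel([*P(-43,-1),62],max_speed=12,threshold=9));rep("slid")
for x in range(-38,24,5):
    r=bot.movel([*P(x,-1),62],max_speed=15,threshold=5);rep((x,r))
    if r:break
E
```

```text
False
deep 10.71 hxy [-49.08  -1.  ] z 62.36 Fh [-1.38  0.55  9.96] T [ 0.05  0.23 -0.01] op 0.151
False
slid 11.36 hxy [-45.77  -0.75] z 61.55 Fh [-5.01  0.13  9.93] T [0.07 1.15 0.01] op 0.153
(-38, False) 11.84 hxy [-40.61  -0.69] z 61.57 Fh [-5.75 -0.19  8.7 ] T [ 0.08  1.09 -0.02] op 0.157
(-33, False) 12.32 hxy [-35.6   -0.64] z 61.58 Fh [-5.21 -0.18  9.61] T [0.09 1.12 0.01] op 0.156
(-28, False) 12.81 hxy [-30.61  -0.66] z 61.58 Fh [-6.37  0.21  9.68] T [ 0.07  1.03 -0.  ] op 0.156
(-23, False) 13.29 hxy [-25.54  -0.7 ] z 61.6 Fh [-5.93 -0.99  9.74] T [ 0.09  1.09 -0.02] op 0.153
(-18, False) 13.78 hxy [-20.56  -0.69] z 61.6 Fh [-5.55  0.55 10.78] T [-0.01  1.   -0.01] op 0.157
(-13, False) 14.26 hxy [-15.54  -0.69] z 61.6 Fh [-6.    0.38  9.82] T [ 0.09  1.05 -0.  ] op 0.153
(-8, False) 14.74 hxy [-10.52  -0.71] z 61.62 Fh [-5.27  0.58  9.58] T [ 0.05  1.1  -0.04] op 0.156
(-3, False) 15.22 hxy [-5.5  -0.71] z 61.64 Fh [-6.03 -0.07  9.66] T [ 0.08  1.05 -0.03] op 0.159
(2, True) 15.49 hxy [-4.72 -0.68] z 61.64 Fh [-2.61 -0.03  8.62] T [ 0.02  0.3  -0.06] op 0.16
```

Stop felt at about -4.7 mm, within the expected -8±3 range and well past the teeth. I'll confirm it by pushing gently once more.

```bash
python3 - <<'E'
from h import *
bot.dwell(.2);rep("rest")
r=bot.movel([*P(2,-1),62],max_speed=10,threshold=8);h=rep(r);bot.dwell(.2);h=rep("rest")
E
```

```text
rest 15.69 hxy [-4.75 -0.66] z 61.87 Fh [-1.75 -0.04  9.26] T [ 0.11  0.31 -0.09] op 0.154
True 16.1 hxy [-4.63 -0.67] z 61.85 Fh [-2.69 -0.08  9.02] T [-0.02  0.33 -0.05] op 0.155
rest 16.3 hxy [-4.59 -0.67] z 62.09 Fh [-2.97  0.87  8.31] T [ 0.09  0.28 -0.02] op 0.157
```

The stop is repeatable at -4.6 mm. I'll back off 0.8 mm, let the keeper rise to the roofs and feel for contact.

```bash
python3 - <<'E'
from h import *
bot.movel([*P(-5.5,-.7),62],max_speed=8,threshold=8);bot.dwell(.1);h=rep("back")
r=bot.movel([*P(-5.5,-.7),66],max_speed=10,threshold=6);rep(r)
r=bot.movel([*P(-5.5,-.7),74],max_speed=8,threshold=4);bot.dwell(.2);rep(("up",r))
sc=imaging.capture("scene");cv2.imwrite("pics/scene3.png",sc)
cv2.imwrite("pics/c4.png",cv2.resize(sc[126:226,168:268],(600,600),interpolation=2))
E
```

```text
back 16.73 hxy [-4.69 -0.7 ] z 62.69 Fh [-0.04 -0.55  8.37] T [ 0.06 -0.18  0.03] op 0.156
False 17.28 hxy [-4.71 -0.69] z 66.63 Fh [0.31 0.24 7.62] T [ 0.1  -0.21 -0.01] op 0.16
('up', True) 18.11 hxy [-4.74 -0.69] z 70.69 Fh [-1.22 -0.19  0.35] T [-0.04 -0.21  0.01] op 0.155
```

View pics/c4.png

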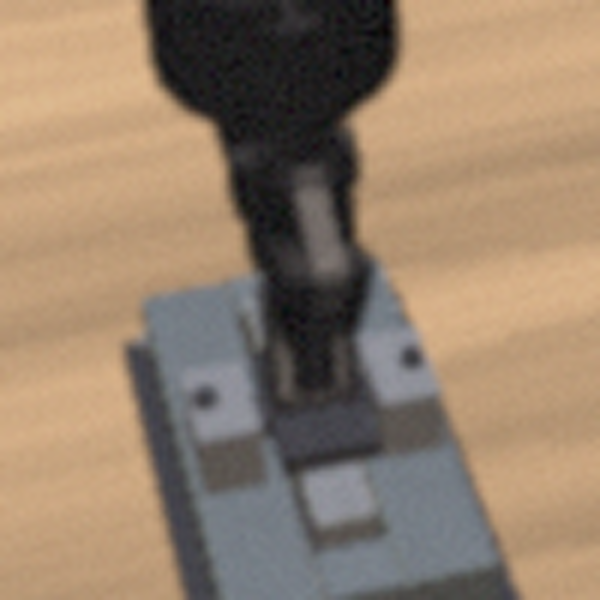

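The rise stopped at TCP z 70.7, so the underside is at about 51 mm as required. The crop shows the keeper seated between both cheeks. I'll let go and retreat straight up.

```bash
python3 - <<'E'
from h import *
bot.grip(0.45);bot.dwell(.2);rep("open")
s=bot.get_state();p=s["tcp_pos"]
print(bot.movel([p[0],p[1],200],max_speed=80,threshold=8));rep("up")
j=bot.get_state()["qpos"].copy();j[0]+=.9;bot.move_j(j)
s=imaging.capture("scene");t=imaging.capture("top")
cv2.imwrite("pics/c5.png",np.hstack([cv2.resize(s[126:226,168:268],(400,400),interpolation=2),cv2.resize(t[170:260,255:345],(400,400),interpolation=2)]))
print(bot.get_state()["t"])
E
```

```text
open 18.73 hxy [-4.34 -0.8 ] z 71.1 Fh [-0.26  0.4   0.64] T [-0.01  0.04  0.01] op 0.452
False
up 20.48 hxy [-4.68 -0.74] z 199.44 Fh [0.72 0.53 0.08] T [-0.02  0.03  0.02] op 0.448
22.2917
```

View pics/c5.png

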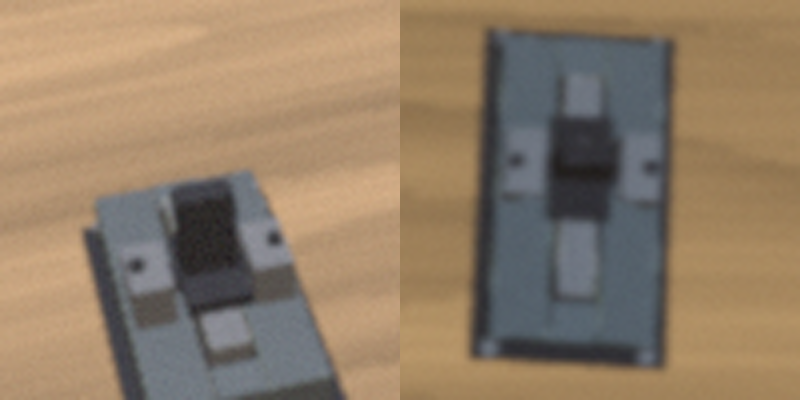

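Both views show the keeper upright and level between the cheeks, at about (580,165) in the top crop, with its tabs hidden under both roofs and the plunger held in. I'll hand in.

```bash
python3 -c "
from bench import bot
print(bot.sign_off())"
```

```text
the job is handed in; nothing more can be done
None
```

I handed the job in at about 22 s of robot time: the middle-sized keeper is under both hooks, released and holding the plunger in at about 9 mm, judging by its felt height; no verdict came back.

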